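# Load the gel wash rack and hold its keeper bar in the hinge for pinning

## Robot

A 6-joint arm with a two-finger parallel gripper is mounted at the origin on a cart in front of the work surface, level with it; the furniture and walls round the work are solid. World frame = base frame: x ahead of the robot, y to its left, z up, the work surface at z = 0. Lengths are in m, angles in rad, forces in N, time in s.
With the tool pointing down it reaches from about 0.25 to 0.775 m from the base axis. Payload 4 kg.
Tool frame: the origin (TCP) lies midway between the tips of the shut fingers; the grasp point (between the pads) lies 19 mm behind it (robot.tcp_to_grasp is the distance from the TCP to the grasp point, in m); z points along the fingers, x is the direction in which the jaws open and shut, and the axes are right-handed (so a half turn about z gives the same grasp; the last joint's range is limited). The gripper opens to 94 mm and grips with 3 to 60 N. Pads are 16 mm wide; open, the fingers measure 119 mm over their backs; the gripper's body (75 mm by 177 mm) begins 78 mm behind the grasp point.
Start: joints at [1.198, 0.087, 1.371, -0, 1.684, -0.103], TCP at [0.147, 0.53, 0.206] pointing down, gripper open.
Joint ranges: [-3.1, 3.1], [-0.76, 2.03], [0.27, 2.55], [-1.08, 4.22], [0.17, 2.65], [-2.57, 2.57]. Speed limits (rad/s): [2.79, 2.79, 3.14, 3.14, 3.14, 3.14].

## Interface

Orientations are given as [roll, pitch, yaw] about the fixed x, y, z axes, in that order (R = Rz(yaw) Ry(pitch) Rx(roll)).
In Python, from bench import get_obs, vision, robot gives the robot as it stands.
- The arm moves only by the tool servo_tool, never from a script. Its argument "targets" is text: rows parted by semicolons, each of 7 numbers parted by spaces: the opening, from 0 (shut) to 1 (fully open), then the shift along the tool's x, y, z as a fraction of full scale, then the turn, a rotation vector about the tool's x, y, z as a fraction of full scale. A call has 1 to 12 rows; each row is the pose to reach, as a shift and turn from the pose commanded when the call began, along the tool's axes at that moment, turning the shorter way round; what a row does not reach only later rows make up. Full scale, the value 1, is 0.25 m for a shift and pi rad for a turn. A row lasts 1/12 s, in which the tool goes at most 41.7 mm and 7.16 degrees, less where a joint would pass 70% of its speed; a pose out of reach is approached as far as the arm can. A call with a number of a shift or a turn outside -1 to 1 is refused whole. A call with a gripper value outside its range is refused whole. The fingers move at their own pace and stop on an object; the grip force is fixed at half the most. Time passes only in rows, so rows that repeat a pose let the fingers close. It gives the time, the measured TCP pose, the force and the opening at its end, in the units of the state.
- get_obs(): the state, without advancing time (a new reading comes with each control period).
- vision.snapshot(name): name is "scene" or "top" or "wrist"; returns a dict with "image" (480x640x3 uint8, red, green, blue), "mtx" (3x3 intrinsics, pixels), "world_from_camera" (4x4, takes a point from camera to world coordinates); the wrist camera has in their place "T_tool_cam" (4x4, takes a point from camera to tool coordinates, whose origin is the TCP and whose axes are the tool frame's). Camera axes: x right, y down, z forward; pixel columns grow to the right and rows downward; lengths in m; the calibration is good to about 2 mm. The wrist camera is an equidistant fisheye: a pixel r from the principal point sees the ray r / f radians off the axis. A picture is of the moment at which its call begins: read the wrist's pose just before it. There is no depth.
- robot.close_job(): hands the job in, once; it reports no verdict.
The state is a dict: "time": time; "joint_positions": joint angles; "qvel": joint speeds; "joint_torque": joint torques, N m; "tool_pos": TCP position; "ee_rot": TCP orientation; "wrist_force": force on the tool from outside, world axes, zero at the start; "wrist_torque": the same for the moment, N m; "width": finger opening in m.
Only numpy, scipy, OpenCV 4.12 (cv2) and the standard library are available. Lean on these libraries where they do the work, as an engineer would, in place of code of your own. Each camera call takes 0.05 s, during which the arm holds its last target.

## Task

Take the gel cassette out of the casting stand, stand it fully down in the empty middle slot of the wash rack and let go of it. Then bring the rack's keeper bar over the three cassettes, lower the knuckle on its end between the two fixed hinge knuckles on the rack's end block until the holes line up for the pin, and finish while still holding the bar there: level, clear of the cassettes and not pressed against the rack, so that I can push the pin through. Leave the other two cassettes, the timer and the petri dish as they are.

Things in the scene. Friction and masses are not known exactly. Their poses are not given: they have to be found in the camera images.
- wash_rack: White wash rack that does not move, 112 mm wide (x), 198 mm long (y); origin on the bench under the middle slot, z up. Slots along x at y = -48, 0, +48 mm: 12 mm wide, floor 8 mm up, ribs 26 mm up with lips flaring to 20 mm at 36 mm; side walls at x = +-47.5 mm, 34 mm high. Cassettes stand in the outer two. At -y a rest post, 85 mm high; at +y the grey end block with the fixed hinge half.
- empty_slot (a point): Where the cassette's centre is when it stands fully down in the empty middle slot, 45 mm above the bench. Axes as the rack's: x along the slot, y across, z up. From here 43 mm are free on either side (y) up to the neighbouring cassettes, so open the fingers only part way.
- hinge_line (a point): On the axis of the fixed knuckles' holes, middle of the gap between them: 98 mm up, 78 mm from the rack's origin along +y. x = hole axis, y away from the cassettes, z up. Two steel barrels, 20 mm diameter, 9 mm hole, from 13.5 to 28.5 mm on either side along x (gap 27 mm, rims chamfered 1.8 mm). Gap open from above and from -y.
- pin_head (a point): Knob end of the 7 mm hinge pin, which is started in the fixed knuckle on the rack's -x side and does not reach into the gap; it sticks out 38 mm from the knuckle. It stays as it is. With the holes in line, the loose knuckle has 1.5 mm of air to the end block below it and as much to the block behind it (+y).
- keeper_grip (a point): Grip of the keeper bar, 27 mm above the bar's underside. Aluminium bar 14 mm wide (x), 160 mm long (y), 10 mm high, about 0.22 kg, lying loose on the bench; its grey upright grip (14 mm wide in x, 44 mm long in y, top 41 mm above the underside) is near the centre of mass. y points along the bar to the knuckle end, z up. The bar reaches 102 mm from here to -y.
- keeper_knuckle (a point): Centre of the hole in the keeper's knuckle: steel barrel, 20 mm diameter, 24 mm wide along x (rims chamfered 1.8 mm), 9 mm hole along x, at the bar's +y end; 72 mm from the grip point along +y and 17 mm below it, 10 mm above the bar's underside. Axes as the grip's. With the holes in line and the bar level, its underside is 6 mm above the cassettes' tops.
- casting_stand: Grey casting stand, 120 mm long (x) and 76 mm wide (y), that does not move; origin under its centre on the bench, z up. The cassette stands in a 12 mm wide slot along its x, floor 9 mm and lips about 37 mm above the bench.
- cassette_mid (a point): Centre of the gel cassette to be moved, which stands on its long edge in the casting stand: glass plates in white edge rails, 84 mm long (x), 9 mm thick (y), 74 mm high (z up), 0.09 kg. Its top is 37 mm above this point.
- cassette_left_mid (a point): Centre of the like cassette standing loose in the rack's slot at y = +48 mm, next to the hinge.
- cassette_right_mid (a point): Centre of the like cassette standing loose in the rack's slot at y = -48 mm.
- keeper: The keeper bar as a whole; origin at the height of its underside, 8 mm from the grip point towards -y.
- cassette: The cassette to be moved; origin at the centre of its underside.
- cassette_left: Cassette in the rack; origin at the centre of its underside.
- cassette_right: Cassette in the rack; origin at the centre of its underside.
- lab_timer: White timer, 64x62x20 mm, loose on the bench towards the robot; origin under its centre. Leave alone.
- petri_dish: Closed petri dish, 88 mm diameter, 16 mm high, loose on the bench towards the robot; origin under its centre. Leave alone.
There are look-alikes about, which are no part of the job. Of the things that look like the keeper, the larger one is meant.

How it is judged:
On the way:
1. the cassette stands fully down in the middle slot of the rack and is let go, before the keeper goes on (x of cassette_mid in the frame of wash_rack between -0.008 and 0.008 m and y of cassette_mid in the frame of wash_rack between -0.004 and 0.004 m and z of cassette_mid in the frame of wash_rack between 0.042 and 0.048 m and angle between cassette_mid's own z axis and vertical below 0.1 rad and contact force between the fingers and cassette below 0.1 N and height (world z) of keeper below 0.02 m), for 0.2 s.
At the end, for the whole second after the job is handed in: Cassette fully down in the middle slot (3 mm). Keeper still, gripped over 2 N, level within 0.1 rad over the cassettes without touching them; its hole within 2.5 mm of the fixed holes' axis, within 3 mm of mid-gap, axes parallel within 0.07 rad; under 5 N on the rack (x of cassette_mid in the frame of wash_rack between -0.008 and 0.008 m and y of cassette_mid in the frame of wash_rack between -0.004 and 0.004 m and z of cassette_mid in the frame of wash_rack between 0.042 and 0.048 m and angle between each of cassette_mid, keeper_knuckle's own z axis and vertical below 0.1 rad and x of keeper_knuckle in the frame of hinge_line between -0.003 and 0.003 m and y of keeper_knuckle in the frame of hinge_line between -0.0025 and 0.0025 m and z of keeper_knuckle in the frame of hinge_line between -0.0025 and 0.0025 m and angle between the x axis of keeper_knuckle and the x axis of hinge_line, either way round below 0.07 rad and y of keeper_grip in the frame of hinge_line below -0.05 m and contact force between the fingers and keeper above 2 N and contact force between keeper and wash_rack below 5 N and contact force between keeper and cassette below 0.5 N and contact force between keeper and cassette_left below 0.5 N and contact force between keeper and cassette_right below 0.5 N and linear speed of keeper below 0.02 m/s); the arm keeps its last pose, push and grip.
It fails at once if a cassette already in the rack is tipped or lifted out (angle between any of cassette_left_mid, cassette_right_mid's own z axis and vertical above 0.3 rad or distance of any of cassette_left_mid, cassette_right_mid from where it was at the start of the episode above 0.02 m).
It fails at once if the timer or the petri dish is shifted (distance of any of lab_timer, petri_dish from where it was at the start of the episode above 0.03 m).
It also fails if it takes over 64 s, if anything falls off the work surface, if the arm or the gripper's body presses on something with over 40 N, if the wrist force passes 120 N, or if a joint passes its speed limit or range.

## Working session

There is one attempt and no reset: what is moved stays moved. The work goes in short steps, Python scripts to look and compute and a tool call to move; the robot and the scene stay as the last step left them, time stands still between calls to the robot, and variables do not carry over. Pictures are saved under pics/ and viewed, and the job is handed in when it is done.

Besides the shell and the picture viewer there is one more tool, called after ">>>" as name(argument=value, ...) on one line, values as JSON. servo_tool: Moves the arm, as the interface text tells. Its arguments: {"type":"object","properties":{"targets":{"type":"string"}},"required":["targets"]}

```bash
ls; mkdir -p pics
python3 - <<'E'
from bench import get_obs, vision, robot
import cv2,numpy as np
o=get_obs();print(o, robot.tcp_to_grasp)
for n in ("scene","top","wrist"):
    s=vision.snapshot(n);cv2.imwrite(f"pics/{n}0.png",s["image"][:,:,::-1])
    print(n,s["mtx"].tolist(),np.round(s.get("world_from_camera",s.get("T_tool_cam")),4).tolist())
E
```

```text
pics
{'time': 0.0, 'joint_positions': array([ 1.19788840e+00,  8.79518921e-02,  1.37217848e+00, -2.54180463e-05,
        1.68358680e+00, -1.03069332e-01]), 'qvel': array([ 0.00047417, -0.00025871,  0.0010495 , -0.00030986, -0.001762  ,
        0.00127123]), 'joint_torque': array([ 2.42592141e-04, -3.40183032e+01, -3.02431726e+01,  7.18328683e-02,
        3.29020887e-02, -1.71527136e-04]), 'tool_pos': array([0.14642321, 0.52961213, 0.2043443 ]), 'ee_rot': array([-3.14139920e+00,  2.11584245e-03,  1.30095510e+00]), 'wrist_force': array([0.47715686, 0.54520387, 0.29352916]), 'wrist_torque': array([-0.00765953, -0.04870307, -0.09657086]), 'width': 0.09355987235694034} 0.0188
scene [[590.6891965323944, 0.0, 326.3152027143336], [0.0, 590.6891965323944, 232.50521916464393], [0.0, 0.0, 1.0]] [[0.8458, -0.3493, 0.4032, -0.0561], [-0.5333, -0.5358, 0.6546, -0.8926], [-0.0126, -0.7687, -0.6395, 0.9937], [0.0, 0.0, 0.0, 1.0]]
top [[517.3822504869328, 0.0, 315.4228807068448], [0.0, 517.3822504869328, 234.3479790398474], [0.0, 0.0, 1.0]] [[0.0284, -0.9959, 0.0861, 0.3593], [-0.9994, -0.0301, -0.0186, 0.0458], [0.0212, -0.0855, -0.9961, 1.4113], [0.0, 0.0, 0.0, 1.0]]
wrist [[371.64829954431775, 0.0, 322.29829324393836], [0.0, 371.64829954431775, 236.61345141707136], [0.0, 0.0, 1.0]] [[1.0, 0.0, -0.0008, 0.0001], [0.0002, 0.9728, 0.2318, -0.0669], [0.0007, -0.2318, 0.9728, -0.1798], [0.0, 0.0, 0.0, 1.0]]
```

View pics/scene0.png

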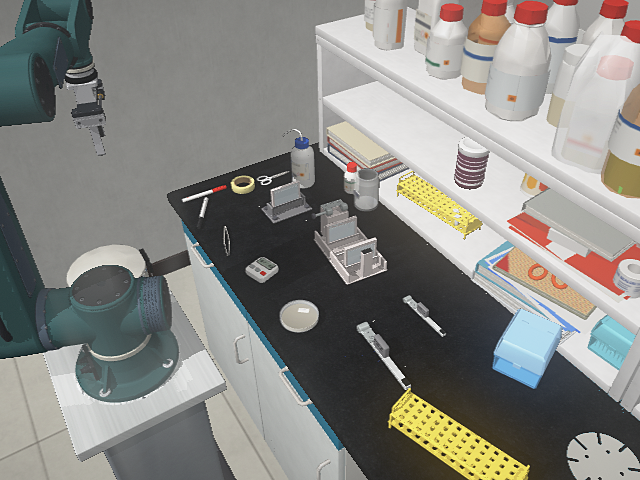

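View pics/top0.png

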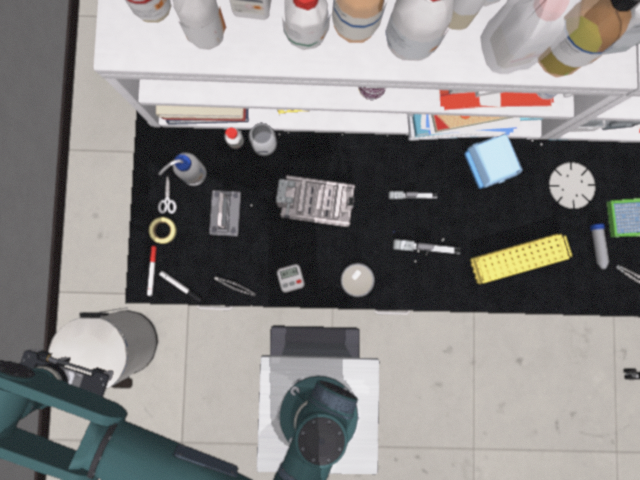

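View pics/wrist0.png

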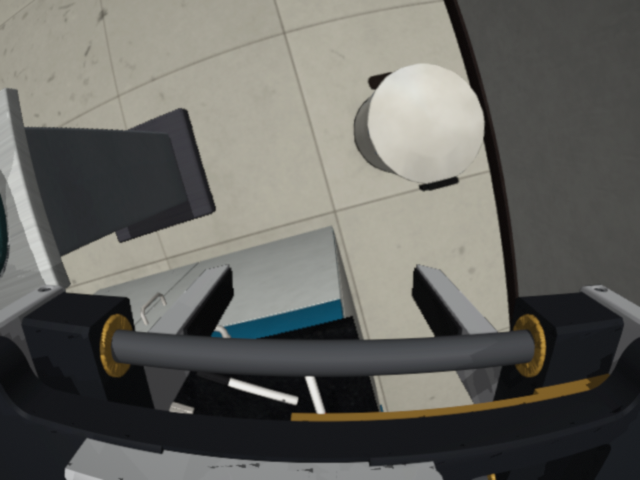

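Run:
```python
import cv2
t=cv2.imread("pics/top0.png");s=cv2.imread("pics/scene0.png")
c=lambda im,x0,x1,y0,y1,k,n:cv2.imwrite(n,cv2.resize(im[y0:y1,x0:x1],None,fx=k,fy=k,interpolation=cv2.INTER_CUBIC))
c(t,200,360,170,250,5,"pics/t1.png")
c(t,380,480,175,265,6,"pics/t2.png")
c(s,255,395,170,290,5,"pics/s1.png")
c(s,345,455,285,395,5,"pics/s2.png")
```

```text
(no output)
```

View pics/t1.png

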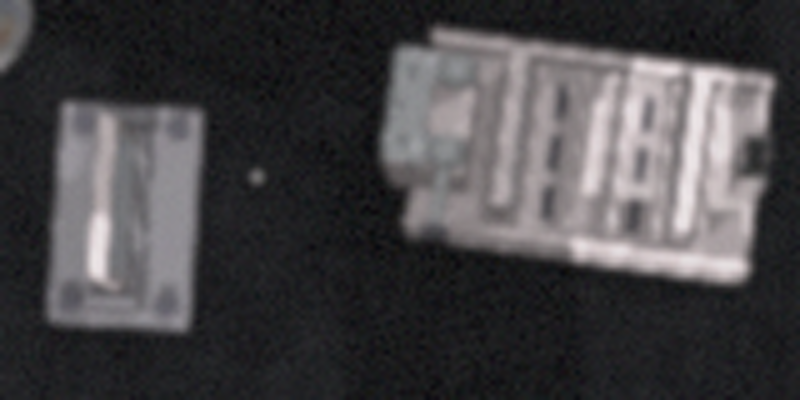

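View pics/t2.png

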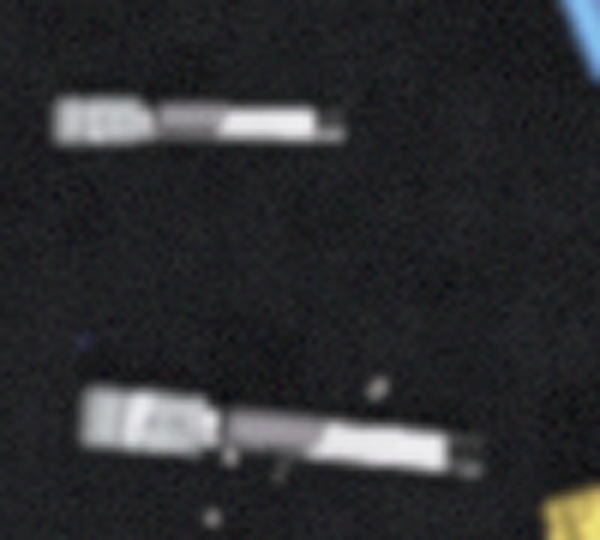

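View pics/s1.png

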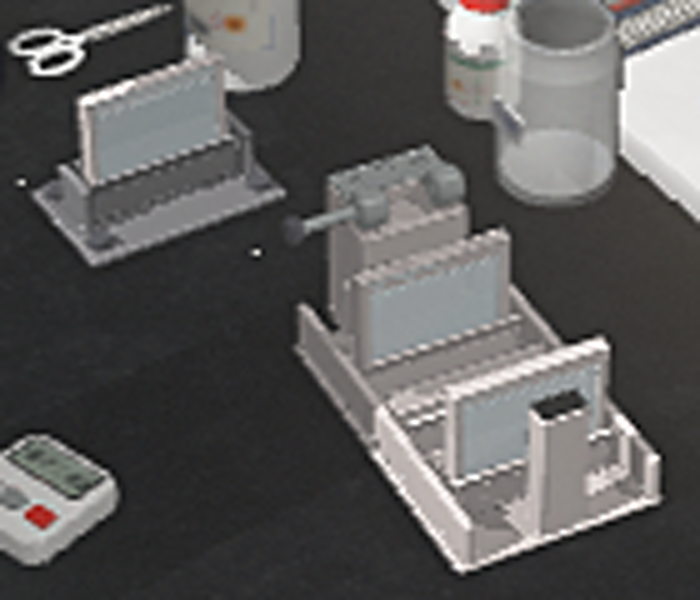

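View pics/s2.png

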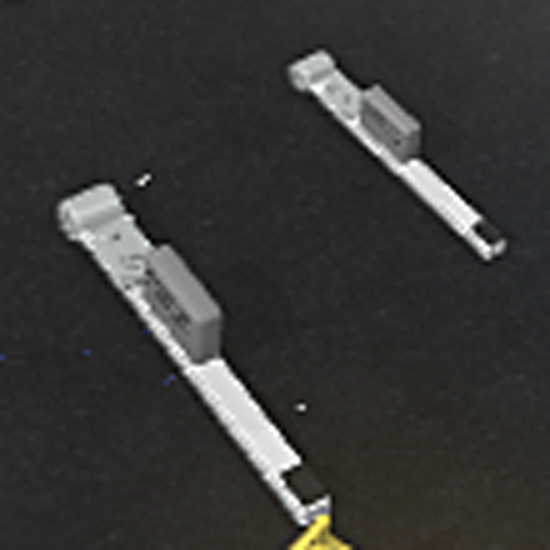

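```bash
cat > h.py <<'E'
import numpy as np, cv2
from scipy.spatial.transform import Rotation as Ro
from scipy.optimize import least_squares
from bench import get_obs, vision, robot
def T(p,R):
    M=np.eye(4);M[:3,:3]=R;M[:3,3]=p;return M
def tool(o=None):
    o=o or get_obs();return T(o["tool_pos"],Ro.from_euler("xyz",o["ee_rot"]).as_matrix())
def snap(n,f):
    o=get_obs();s=vision.snapshot(n)
    W=tool(o)@s["T_tool_cam"] if n=="wrist" else s["world_from_camera"]
    cv2.imwrite(f"pics/{f}.png",s["image"][:,:,::-1]);np.savez(f"pics/{f}.npz",W=W,K=s["mtx"],fish=n=="wrist");return s["image"]
class Cam:
    def __init__(s,f):
        d=np.load(f"pics/{f}.npz");s.W=d["W"];s.K=d["K"];s.fish=bool(d["fish"])
    def ray(s,px):
        x=(px[0]-s.K[0,2])/s.K[0,0];y=(px[1]-s.K[1,2])/s.K[1,1]
        if s.fish:
            r=np.hypot(x,y)+1e-12;v=np.array([x/r*np.sin(r),y/r*np.sin(r),np.cos(r)])
        else: v=np.array([x,y,1.]);v/=np.linalg.norm(v)
        return s.W[:3,3],s.W[:3,:3]@v
    def at(s,px,z):
        c,d=s.ray(px);return c+d*(z-c[2])/d[2]
    def proj(s,P):
        q=np.linalg.inv(s.W)@np.append(P,1);
        if s.fish:
            r=np.hypot(q[0],q[1])+1e-12;th=np.arctan2(r,q[2]);u=np.array([q[0],q[1]])/r*th
        else:u=q[:2]/q[2]
        return u*[s.K[0,0],s.K[1,1]]+s.K[:2,2]
def fit(obs,x0,fixz=True):
    """obs: list (cam,px,modelpoint). pose x,y,yaw"""
    def f(p):
        R=Ro.from_euler("z",p[2]).as_matrix()
        return np.concatenate([c.proj(R@np.array(m)+[p[0],p[1],p[3] if len(p)>3 else 0])-px for c,px,m in obs])
    r=least_squares(f,x0);return r.x,r.fun.reshape(-1,2)
def crop(f,x0,y0,x1,y1,k,out):
    im=cv2.imread(f"pics/{f}.png")[y0:y1,x0:x1];cv2.imwrite(f"pics/{out}.png",cv2.resize(im,None,fx=k,fy=k,interpolation=cv2.INTER_CUBIC))
def go(p,yaw,o=None):
    """shift fractions & turn fractions (tool axes) from measured pose to p, tool down with yaw"""
    M=tool(o);R=Ro.from_euler("xyz",[np.pi,0,yaw]).as_matrix()
    d=M[:3,:3].T@(np.array(p)-M[:3,3]);w=Ro.from_matrix(M[:3,:3].T@R).as_rotvec()
    print("shift",np.round(d/.25,4),"turn",np.round(w/np.pi,4),"rows>=",np.linalg.norm(d)/.0417,np.degrees(np.linalg.norm(w))/7.16)
def st():
    o=get_obs();print("t",round(o["time"],2),"p",np.round(o["tool_pos"],4),"r",np.round(o["ee_rot"],4),"F",np.round(o["wrist_force"],2),"M",np.round(o["wrist_torque"],3),"w",round(o["width"],4))
E
python3 - <<'E'
from h import *
for n,c in (("scene","scene"),("top","top")): snap(c,n+"1")
t=Cam("top1");s=Cam("scene1")
ct=lambda x,y:np.array([200+x/5,170+y/5]);c2=lambda x,y:np.array([380+x/6,175+y/6]);cs=lambda x,y:np.array([255+x/5,170+y/5]);cs2=lambda x,y:np.array([345+x/5,285+y/5])
print("stand",[t.at(ct(*p),.006)[:2].round(4) for p in [(62,102),(205,107),(190,330),(47,325)]])
print("cass",[t.at(ct(*p),.083)[:2].round(4) for p in [(107,115),(97,285)]])
print("cass scene",[s.at(cs(*p),.083)[:2].round(4) for p in [(85,103),(218,62)]])
print("rack",[t.at(ct(*p),.034)[:2].round(4) for p in [(435,28),(775,75),(745,283),(405,235)]])
print("keeper",[t.at(c2(*p),.01)[:2].round(4) for p in [(80,418),(480,457),(220,420)]])
print("keepergrip",[t.at(c2(*p),.041)[:2].round(4) for p in [(230,430),(322,440)]],[s.at(cs2(*p),.041)[:2].round(4) for p in [(165,250),(208,322)]])
E
```

```text
stand [array([0.5928, 0.3047]), array([0.5926, 0.2266]), array([0.4699, 0.2297]), array([0.4703, 0.3072])]
cass [array([0.574, 0.267]), array([0.4856, 0.2682])]
cass scene [array([0.4902, 0.2643]), array([0.5679, 0.2584])]
rack [array([0.6349, 0.1011]), array([ 0.6152, -0.083 ]), array([ 0.5019, -0.0693]), array([0.5221, 0.1135])]
keeper [array([ 0.4586, -0.1933]), array([ 0.4463, -0.376 ]), array([ 0.4596, -0.2571])]
keepergrip [array([ 0.4531, -0.2549]), array([ 0.4498, -0.296 ])] [array([ 0.4567, -0.2587]), array([ 0.449 , -0.2989])]
```

Run:
```python
from h import *
st();go([.53,.266,.2],1.55)
t=Cam("top1");print([t.at(p,.1).round(3) for p in [(190,168),(166,172)]])
```

```text
t 0.25 p [0.1465 0.5299 0.2049] r [-3.1415e+00  1.1000e-03  1.3010e+00] F [ 0.66  0.16 -0.45] M [ 0.02  -0.038 -0.03 ] w 0.0942
shift [-0.6084  1.7598  0.0201] turn [-0.0001  0.0003 -0.0793] rows>= 11.163582747614369 1.9926450537157718
[array([0.633, 0.347, 0.1  ]), array([0.621, 0.408, 0.1  ])]
```

>>> servo_tool(targets="1 -0.3 0.88 0.01 0 0 -0.0793;1 -0.3 0.88 0.01 0 0 -0.0793;1 -0.3 0.88 0.01 0 0 -0.0793;1 -0.3 0.88 0.01 0 0 -0.0793;1 -0.3 0.88 0.01 0 0 -0.0793;1 -0.3 0.88 0.01 0 0 -0.0793")

```text
time: 0.75
tool_pos: [0.3407, 0.3972, 0.2029]
ee_rot: [3.141, 0.0, 1.549]
wrist_force: [-0.2, 0.8, 1.6]
width: 0.0939
```

Run:
```python
from h import *
st();go([.53,.266,.2],1.55)
```

```text
t 0.75 p [0.3407 0.3972 0.2029] r [3.1409e+00 5.0000e-04 1.5488e+00] F [-0.17  0.84  1.57] M [ 0.043 -0.051  0.042] w 0.0939
shift [-0.5079  0.7685  0.0124] turn [ 0.0002  0.0002 -0.0004] rows>= 5.522919290311363 0.01214435796917669
```

>>> servo_tool(targets="1 -0.508 0.768 0.01 0 0 0;1 -0.508 0.768 0.01 0 0 0;1 -0.508 0.768 0.01 0 0 0;1 -0.508 0.768 0.01 0 0 0;1 -0.508 0.768 0.01 0 0 0;1 -0.508 0.768 0.01 0 0 0;1 -0.508 0.768 0.01 0 0 0;1 -0.508 0.768 0.01 0 0 0;1 -0.508 0.768 0.01 0 0 0")

```text
time: 1.5
tool_pos: [0.5274, 0.2687, 0.2003]
ee_rot: [-3.141, -0.0, 1.55]
wrist_force: [0.2, 0.8, -0.4]
width: 0.0942
```

Run:
```python
from h import *
st();snap("wrist","w1");st();crop("w1",160,80,480,320,2.5,"w1c")
```

```text
t 1.5 p [0.5274 0.2687 0.2003] r [-3.1406e+00 -4.0000e-04  1.5504e+00] F [ 0.18  0.82 -0.4 ] M [ 0.042  0.007 -0.012] w 0.0942
t 1.55 p [0.5271 0.2691 0.2005] r [-3.1411e+00 -5.0000e-04  1.5514e+00] F [-0.44  0.9  -0.24] M [ 0.075  0.036 -0.021] w 0.094
```

View pics/w1.png

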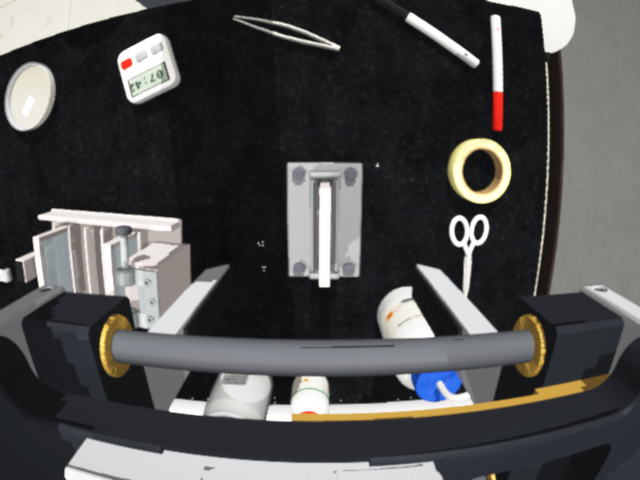

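View pics/w1c.png

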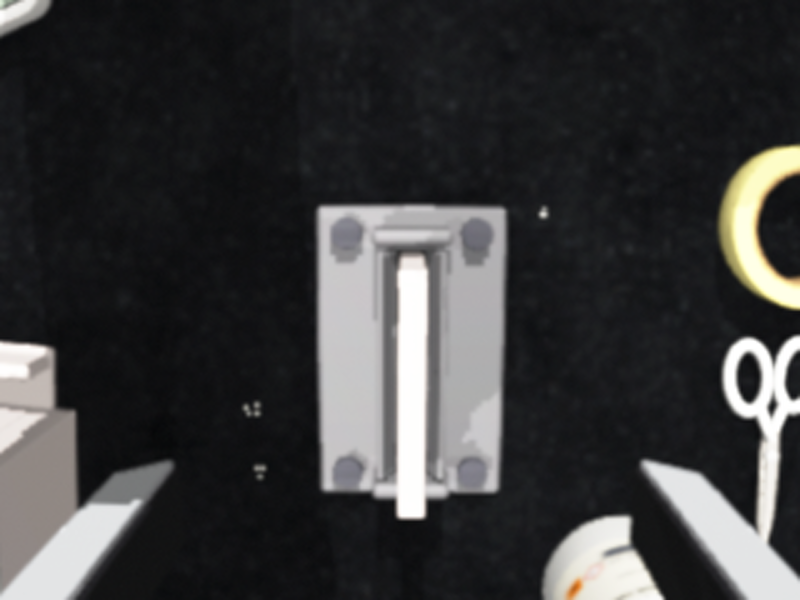

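Run:
```python
from h import *
c=Cam("w1");q=lambda x,y:np.array([160+x/2.5,80+y/2.5])
print([c.at(q(*p),.083).round(4) for p in [(398,264),(427,264),(397,517),(426,517)]])
print([c.at(q(*p),.006).round(4) for p in [(318,207),(506,207),(322,492),(498,492)]])
```

```text
[array([0.4891, 0.2669, 0.083 ]), array([0.4893, 0.2762, 0.083 ]), array([0.5751, 0.2646, 0.083 ]), array([0.5753, 0.2745, 0.083 ])]
[array([0.4725, 0.2345, 0.006 ]), array([0.474, 0.31 , 0.006]), array([0.5928, 0.2314, 0.006 ]), array([0.5943, 0.3067, 0.006 ])]
```

Run:
```python
from h import *
st();go([.5322,.2706,.046],1.546)
```

```text
t 1.55 p [0.5271 0.2691 0.2005] r [-3.1411e+00 -5.0000e-04  1.5514e+00] F [-0.44  0.9  -0.24] M [ 0.075  0.036 -0.021] w 0.094
shift [0.0061 0.0207 0.6182] turn [-0.0001 -0.0001  0.0017] rows>= 3.708448547858986 0.04374934415388668
```

>>> servo_tool(targets="0.6 0.006 0.02 0 0 0 0.0017;0.6 0.006 0.02 0.3 0 0 0.0017;0.6 0.006 0.02 0.3 0 0 0.0017;0.6 0.006 0.02 0.3 0 0 0.0017;0.6 0.006 0.02 0.3 0 0 0.0017;0.6 0.006 0.02 0.3 0 0 0.0017")

```text
time: 2.05
tool_pos: [0.5336, 0.2707, 0.1276]
ee_rot: [3.139, -0.001, 1.546]
wrist_force: [-0.2, -0.4, 0.6]
width: 0.0583
```

Run:
```python
from h import *
snap("wrist","w2");st();go([.5322,.2706,.046],1.546);crop("w2",220,100,420,330,3,"w2c")
```

```text
t 2.1 p [0.5343 0.2708 0.1287] r [ 3.1369e+00 -2.1000e-03  1.5456e+00] F [-0.18  0.61  0.86] M [ 0.011  0.039 -0.006] w 0.057
shift [-0.0015 -0.0101  0.3307] turn [ 0.0015 -0.0007 -0.0001] rows>= 1.9833706064299972 0.04098179010792787
```

View pics/w2c.png

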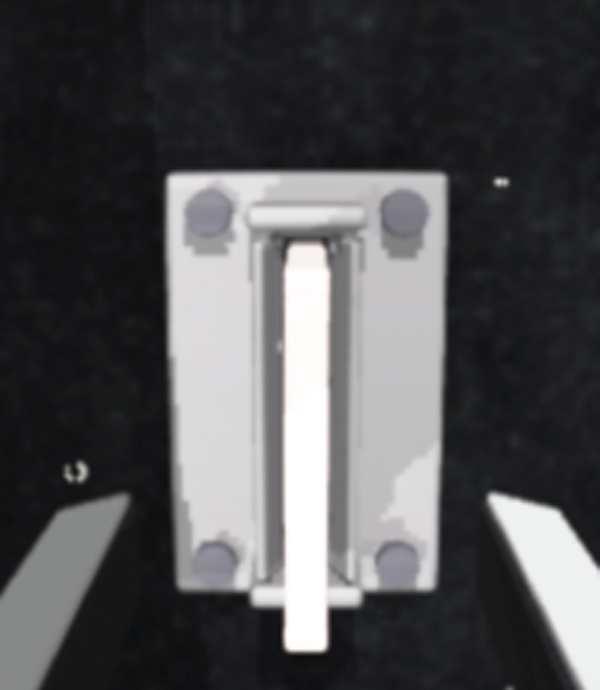

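>>> servo_tool(targets="0.6 -0.0015 -0.006 0.16 0.0015 0 0;0.6 -0.0015 -0.006 0.33 0.0015 0 0;0.6 -0.0015 -0.006 0.33 0.0015 0 0;0.6 -0.0015 -0.006 0.33 0.0015 0 0;0.6 -0.0015 -0.006 0.33 0.0015 0 0")

```text
time: 2.52
tool_pos: [0.5336, 0.2702, 0.0464]
ee_rot: [-3.142, -0.002, 1.545]
wrist_force: [0.3, 0.6, 0.8]
width: 0.0561
```

>>> servo_tool(targets="0 0 0 0 0 0 0;0 0 0 0 0 0 0;0 0 0 0 0 0 0;0 0 0 0 0 0 0;0 0 0 0 0 0 0;0 0 0 0 0 0 0;0 0 0 0 0 0 0;0 0 0 0 0 0 0")

```text
time: 3.18
tool_pos: [0.5314, 0.2693, 0.0429]
ee_rot: [-3.137, -0.0, 1.545]
wrist_force: [0.1, 0.3, 1.2]
width: 0.0087
```

Run:
```python
from h import *
snap("wrist","w3");st();crop("w3",160,60,480,340,2.5,"w3c")
```

```text
t 3.23 p [0.5315 0.2693 0.0429] r [-3.1367 -0.      1.5448] F [ 0.45  0.56 -0.31] M [0.083 0.04  0.009] w 0.0089
```

View pics/w3c.png

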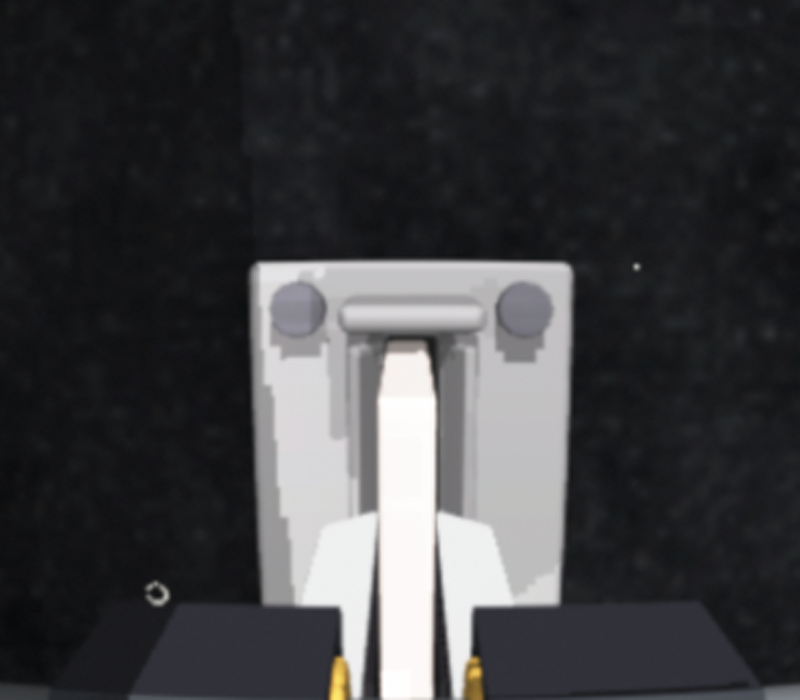

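Run:
```python
from h import *
c=Cam("w3");q=lambda x,y:np.array([160+x/2.5,60+y/2.5])
print([c.at(q(*p),.083).round(4) for p in [(378,398),(435,398)]])
go([.5314,.2693,.22],1.545);go([.5,.1,.22],1.507)
```

```text
[array([0.4911, 0.2661, 0.083 ]), array([0.4913, 0.2749, 0.083 ])]
shift [-1.000e-04 -3.600e-03 -7.083e-01] turn [-0.0015 -0.     -0.0001] rows>= 4.246213727139159 0.03884223846499628
shift [-0.6804 -0.1116 -0.7078] turn [-0.0015  0.      0.012 ] rows>= 5.923724806223301 0.30516847604844854
```

>>> servo_tool(targets="0 0 0 -0.1 0 0 0;0 0 0 -0.2 0 0 0;0 0 0 -0.35 0 0 0;0 0 0 -0.5 0 0 0;0 -0.2 -0.04 -0.68 0 0 0.01;0 -0.35 -0.08 -0.71 0 0 0.01;0 -0.5 -0.1 -0.71 0 0 0.012;0 -0.67 -0.135 -0.71 0 0 0.012;0 -0.67 -0.135 -0.71 0 0 0.012;0 -0.67 -0.135 -0.71 0 0 0.012;0 -0.67 -0.135 -0.71 0 0 0.012")

```text
time: 4.15
tool_pos: [0.4941, 0.1021, 0.2206]
ee_rot: [-3.137, -0.001, 1.505]
wrist_force: [-0.2, -0.0, -0.6]
width: 0.0088
```

Run:
```python
from h import *
snap("wrist","w4");st()
```

```text
t 4.2 p [0.4942 0.103  0.2204] r [-3.1366e+00 -7.0000e-04  1.5066e+00] F [ 0.15  0.17 -0.63] M [ 0.056  0.029 -0.011] w 0.0089
```

View pics/w4.png

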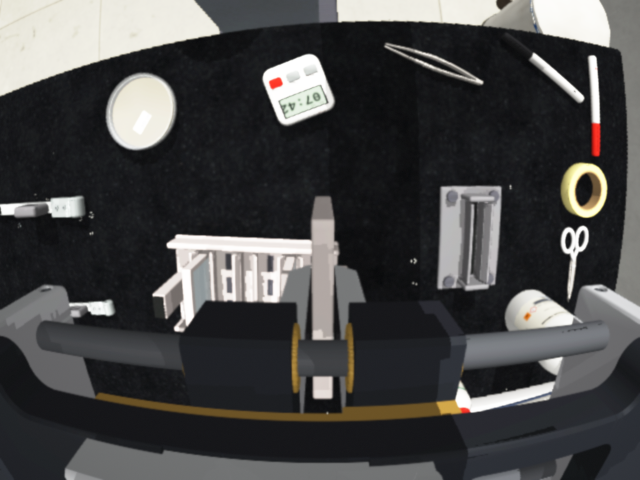

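Run:
```python
from h import *
go([.63,.02,.22],1.465)
```

```text
shift [-0.2964  0.5633 -0.0015] turn [-0.0016 -0.0002  0.0132] rows>= 3.8158993761334092 0.33497136460909865
```

>>> servo_tool(targets="0 -0.07 0.14 0 0 0 0.01;0 -0.15 0.28 0 -0.0015 0 0.013;0 -0.22 0.42 0 -0.0015 0 0.013;0 -0.296 0.563 0 -0.0015 0 0.013;0 -0.296 0.563 0 -0.0015 0 0.013;0 -0.296 0.563 0 -0.0015 0 0.013;0 -0.296 0.563 0 -0.0015 0 0.013")

```text
time: 4.78
tool_pos: [0.6299, 0.0215, 0.2187]
ee_rot: [-3.139, -0.0, 1.468]
wrist_force: [-0.2, 0.2, -1.3]
width: 0.0091
```

Run:
```python
from h import *
snap("wrist","w5");st();crop("w5",170,80,490,310,2.5,"w5c")
```

```text
t 4.83 p [0.6296 0.0216 0.2198] r [-3.1408e+00 -4.0000e-04  1.4683e+00] F [ 0.72 -0.81 -0.44] M [0.053 0.05  0.056] w 0.009
```

View pics/w5.png

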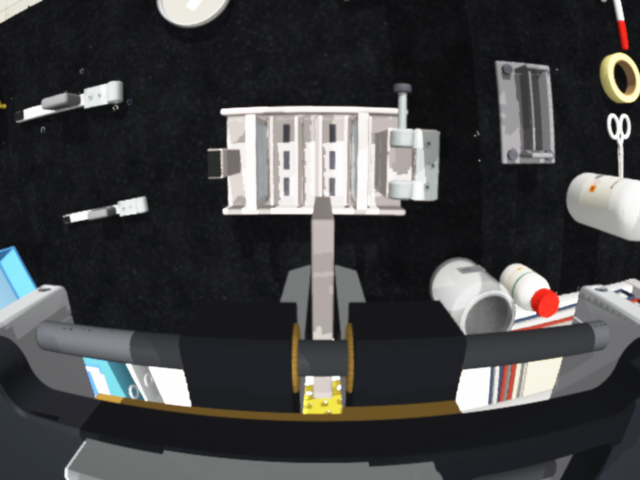

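View pics/w5c.png

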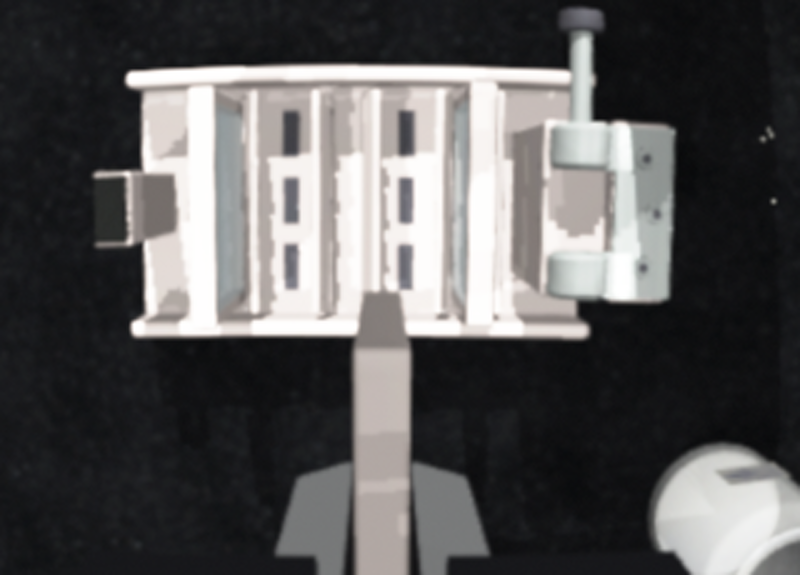

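Run:
```python
from h import *
crop("w5",380,75,450,215,4.2,"w5k");crop("w5",200,95,400,220,4,"w5r")
```

```text
(no output)
```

View pics/w5k.png

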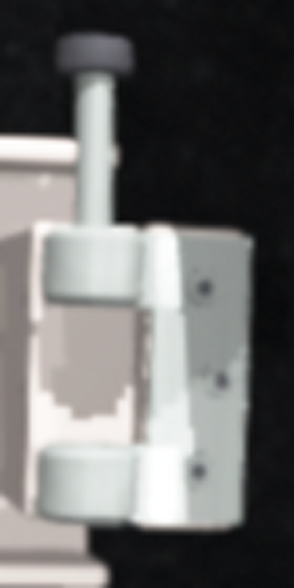

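View pics/w5r.png

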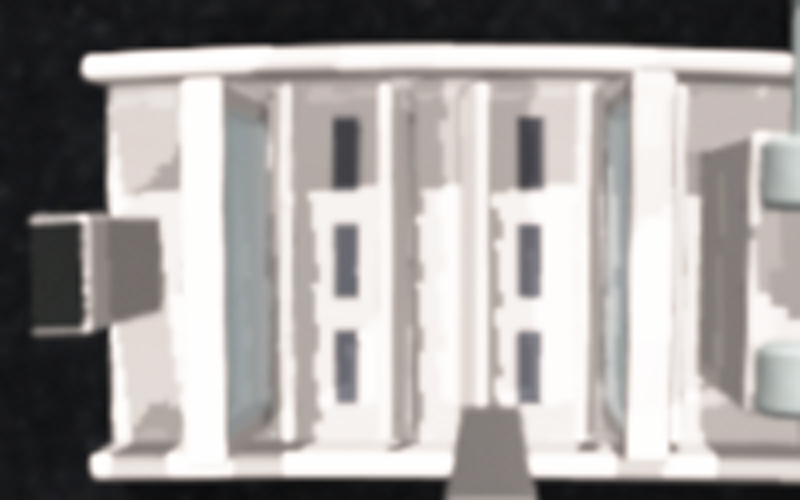

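Run:
```python
from h import *
c=Cam("w5");r=lambda x,y:np.array([200+x/4,95+y/4]);k=lambda x,y:np.array([380+x/4.2,75+y/4.2])
print("cam",c.W[:3,3].round(3))
for n,pts,z in [("w-",[(150,65),(300,60),(440,57),(700,62)],.034),("w+",[(150,464),(300,466),(700,463)],.034),("cR",[(203,90),(203,260),(203,430)],.082),("cL",[(653,90),(655,260),(653,430)],.082),("mid",[(434,100),(434,260),(434,380)],.036),("holes",[(345,152),(345,260),(345,366),(530,152),(530,260),(530,366)],.008)]:
    print(n,[c.at(r(*p),z)[:2].round(4).tolist() for p in pts])
print("pin",[c.at(k(*p),.098)[:2].round(4).tolist() for p in [(94.5,35),(95,75),(95,150),(95,220)]])
print("gap",[c.at(k(*p),.106)[:2].round(4).tolist() for p in [(92,226),(92,302),(85,443),(85,523)]])
```

```text
cam [0.564 0.028 0.399]
w- [[0.5144, -0.0506], [0.5185, -0.0134], [0.5219, 0.0206], [0.5289, 0.0835]]
w+ [[0.6139, -0.0631], [0.6187, -0.0249], [0.6282, 0.0746]]
cR [[0.5281, -0.0293], [0.5646, -0.0334], [0.6012, -0.0382]]
cL [[0.5387, 0.0656], [0.575, 0.0625], [0.6115, 0.0588]]
mid [[0.5325, 0.0181], [0.5714, 0.014], [0.6007, 0.0108]]
holes [[0.5411, -0.0072], [0.5694, -0.0103], [0.5973, -0.0135], [0.5464, 0.0407], [0.5746, 0.0378], [0.6025, 0.035]]
pin [[0.5137, 0.0989], [0.5218, 0.0981], [0.5366, 0.0965], [0.5503, 0.0952]]
gap [[0.5518, 0.0927], [0.5662, 0.0914], [0.5929, 0.0878], [0.6083, 0.0867]]
```

Run:
```python
from h import *
c=Cam("w5");q=lambda x,y:np.array([170+x/2.5,80+y/2.5]);M=tool()
for p,z in [((382,347),.2595),((383,293),.1855),((383,560),.2595)]:
    P=c.at(q(*p),z);print(P.round(4),(M[:3,:3].T@(P-M[:3,3])).round(4))
st();go([.5703,.0139,.2],1.461);go([.5703,.0139,.085],1.461);go([.5703,.0139,.0425],1.461)
```

```text
[0.5895 0.0258 0.2595] [ 0.0001 -0.0403 -0.0397]
[0.5905 0.026  0.1855] [ 0.0004 -0.0393  0.0343]
[0.6244 0.0224 0.2595] [ 0.0002 -0.0052 -0.0397]
t 4.83 p [0.6296 0.0216 0.2198] r [-3.1408e+00 -4.0000e-04  1.4683e+00] F [ 0.72 -0.81 -0.44] M [0.053 0.05  0.056] w 0.009
shift [-0.0551 -0.2326  0.0794] turn [-0.0003 -0.0001  0.0023] rows>= 1.510112165498102 0.05903307491220695
shift [-0.0553 -0.2322  0.5394] turn [-0.0003 -0.0001  0.0023] rows>= 3.5364771630861904 0.05903307491220695
shift [-0.0553 -0.2321  0.7094] turn [-0.0003 -0.0001  0.0023] rows>= 4.487245123899311 0.05903307491220695
```

>>> servo_tool(targets="0 -0.055 -0.16 0 0 0 0.0023;0 -0.055 -0.232 0 0 0 0.0023;0 -0.055 -0.232 0 0 0 0.0023;0 -0.055 -0.232 0.1 0 0 0.0023;0 -0.055 -0.232 0.25 0 0 0.0023;0 -0.055 -0.232 0.4 0 0 0.0023;0 -0.055 -0.232 0.5 0 0 0.0023;0 -0.055 -0.232 0.5 0 0 0.0023;0 -0.055 -0.232 0.5 0 0 0.0023;0 -0.055 -0.232 0.5 0 0 0.0023")

```text
time: 5.67
tool_pos: [0.5725, 0.0128, 0.0981]
ee_rot: [3.136, -0.0, 1.46]
wrist_force: [0.4, 0.2, -1.1]
width: 0.0087
```

Run:
```python
from h import *
snap("wrist","w6");st();crop("w6",170,80,490,310,2.5,"w6c");go([.5703,.0139,.0425],1.461)
```

```text
t 5.72 p [0.573  0.0126 0.0987] r [ 3.1350e+00 -2.0000e-04  1.4598e+00] F [ 0.75 -0.7  -0.4 ] M [-0.005  0.073  0.032] w 0.0087
shift [ 0.0037 -0.0128  0.2247] turn [ 0.0021 -0.0001 -0.0004] rows>= 1.3497601074913324 0.05329268029856404
```

View pics/w6c.png

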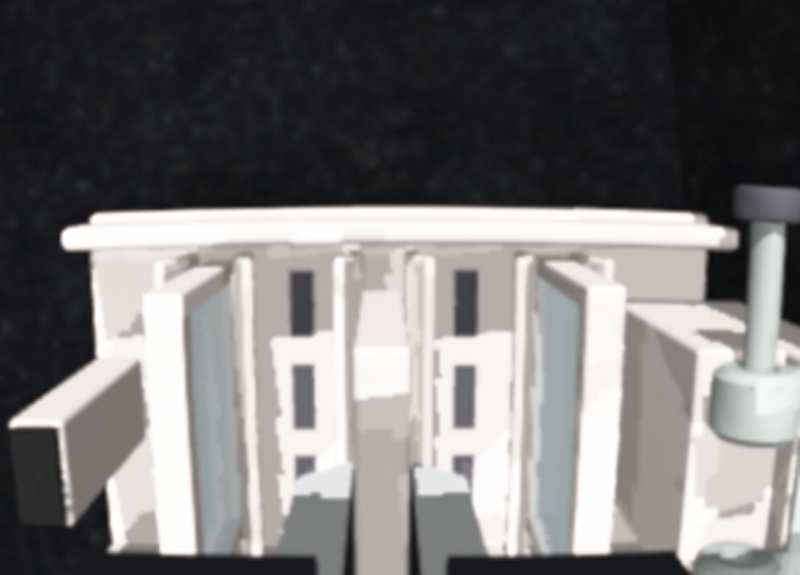

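>>> servo_tool(targets="0 0.003 -0.008 0.03 0.002 0 0;0 0.003 -0.008 0.08 0.002 0 0;0 0.003 -0.008 0.12 0.002 0 0;0 0.003 -0.008 0.16 0.002 0 0;0 0.003 -0.008 0.19 0.002 0 0;0 0.003 -0.008 0.21 0.002 0 0;0 0.003 -0.008 0.21 0.002 0 0;0 0.003 -0.008 0.21 0.002 0 0")

```text
time: 6.38
tool_pos: [0.5689, 0.0132, 0.042]
ee_rot: [-3.135, 0.0, 1.459]
wrist_force: [-0.5, 0.6, -0.9]
width: 0.0087
```

Run:
```python
from h import *
snap("wrist","w7");st();crop("w7",170,80,490,310,2.5,"w7c");go([.5703,.0139,.0420],1.461)
```

```text
t 6.43 p [0.5689 0.0132 0.042 ] r [-3.1351e+00  2.0000e-04  1.4589e+00] F [-0.1   0.28 -1.43] M [-0.022  0.007 -0.024] w 0.0089
shift [0.0034 0.0051 0.0002] turn [-0.0021  0.0001 -0.0007] rows>= 0.03703568201171026 0.054845814214245905
```

View pics/w7c.png

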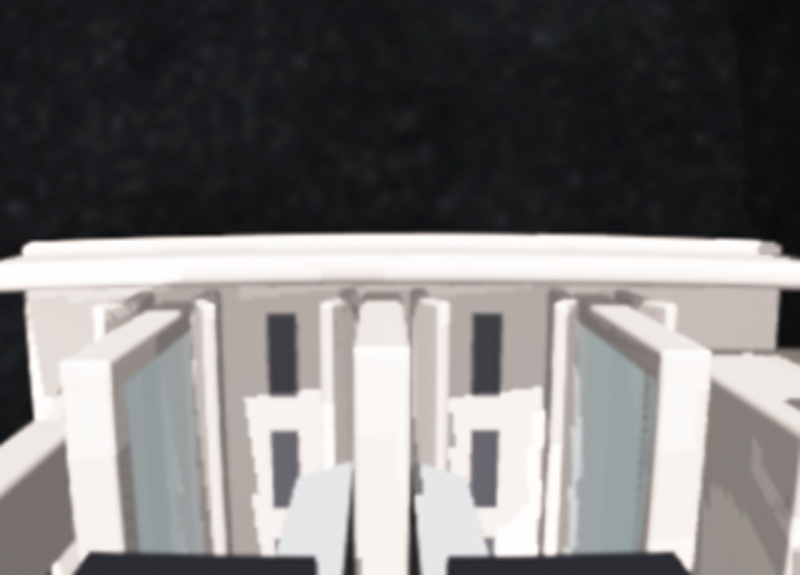

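>>> servo_tool(targets="0.35 0 0 0.004 0 0 0;0.35 0 0 0.004 0 0 0;0.35 0 0 0.004 0 0 0;0.35 0 0 0.004 0 0 0;0.35 0 0 0.004 0 0 0;0.35 0 0 0.004 0 0 0;0.35 0 0 0 0 0 0")

```text
time: 7.02
tool_pos: [0.5689, 0.0132, 0.0424]
ee_rot: [-3.135, 0.0, 1.459]
wrist_force: [-0.9, 0.8, 0.2]
width: 0.0331
```

>>> servo_tool(targets="0.35 0 0 -0.1 0 0 0;0.35 0 0 -0.25 0 0 0;0.35 0 0 -0.4 0 0 0;0.35 0 0 -0.55 0 0 0;0.35 0 0 -0.65 0 0 0;0.35 0.03 0.16 -0.72 0 0 0;0.35 0.03 0.32 -0.72 0 0 0;0.35 0.03 0.32 -0.72 0 0 0;0.35 0.03 0.32 -0.72 0 0 0")

```text
time: 7.77
tool_pos: [0.6514, 0.0114, 0.2185]
ee_rot: [-3.13, 0.0, 1.459]
wrist_force: [-0.3, -0.0, -0.4]
width: 0.0331
```

Run:
```python
from h import *
snap("wrist","w8");st();crop("w8",170,60,490,300,2.5,"w8c");crop("w8",380,60,460,200,4.2,"w8k")
```

```text
t 7.82 p [0.6503 0.0116 0.2199] r [-3.1315e+00  3.0000e-04  1.4589e+00] F [ 0.26 -0.43 -0.39] M [-0.018  0.032  0.02 ] w 0.0328
```

View pics/w8c.png

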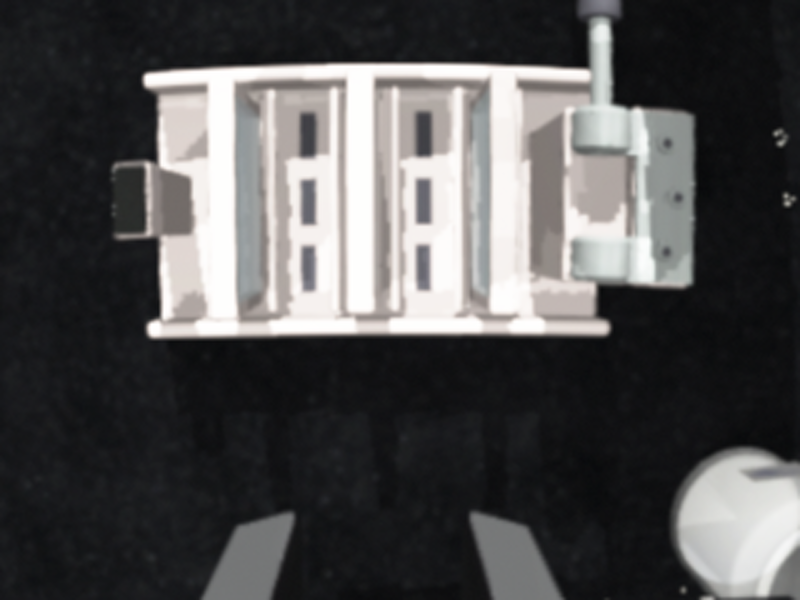

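Run:
```python
from h import *
c=Cam("w8");q=lambda x,y:np.array([170+x/2.5,60+y/2.5])
a,b=[c.at(q(*p),.082) for p in [(360,74),(360,312)]];print(a,b)
for P in (a,b,(a+b)/2):
    d=P[:2]-[.572,.0137];cs,sn=np.cos(-.11),np.sin(-.11);print((d[0]*cs+d[1]*sn).round(4),(-d[0]*sn+d[1]*cs).round(4))
go([.455,-.30,.2],-.08)
```

```text
[0.53101766 0.01772432 0.082     ] [0.61233509 0.00847808 0.082     ]
-0.0412 -0.0005
0.0407 -0.0008
-0.0003 -0.0006
shift [-1.3257 -0.6363  0.0866] turn [-0.0025  0.0026  0.4898] rows>= 8.83134810584108 12.314839609614987
```

>>> servo_tool(targets="0.5 -0.98 -0.63 0.05 -0.0025 0.0026 0.4898;0.5 -0.98 -0.63 0.05 -0.0025 0.0026 0.4898;0.5 -0.98 -0.63 0.05 -0.0025 0.0026 0.4898;0.5 -0.98 -0.63 0.05 -0.0025 0.0026 0.4898;0.5 -0.98 -0.63 0.05 -0.0025 0.0026 0.4898;0.5 -0.98 -0.63 0.05 -0.0025 0.0026 0.4898;0.5 -0.98 -0.63 0.05 -0.0025 0.0026 0.4898;0.5 -0.98 -0.63 0.05 -0.0025 0.0026 0.4898;0.5 -0.98 -0.63 0.05 -0.0025 0.0026 0.4898;0.5 -0.98 -0.63 0.05 -0.0025 0.0026 0.4898;0.5 -0.98 -0.63 0.05 -0.0025 0.0026 0.4898;0.5 -0.98 -0.63 0.05 -0.0025 0.0026 0.4898")

```text
time: 8.82
tool_pos: [0.465, -0.2136, 0.2116]
ee_rot: [3.141, -0.005, -0.048]
wrist_force: [-0.1, -0.7, 0.2]
width: 0.0472
```

Run:
```python
from h import *
st();go([.455,-.30,.2],-.08)
```

```text
t 8.82 p [ 0.465  -0.2136  0.2116] r [ 3.1409 -0.0054 -0.0476] F [-0.06 -0.75  0.19] M [-0.112  0.064 -0.002] w 0.0472
shift [-0.0237  0.3471  0.0466] turn [ 0.0002 -0.0017  0.0103] rows>= 2.1043530204896927 0.26251136339118936
```

>>> servo_tool(targets="0.5 -0.024 0.34 0.045 0 0 0.008;0.5 -0.024 0.34 0.045 0 0 0.008;0.5 -0.024 0.34 0.045 0 0 0.008;0.5 -0.024 0.34 0.045 0 0 0.008;0.5 -0.024 0.34 0.045 0 0 0.008;0.5 -0.024 0.34 0.045 0 0 0.008")

```text
time: 9.32
tool_pos: [0.4569, -0.2976, 0.2002]
ee_rot: [3.142, -0.005, -0.065]
wrist_force: [0.7, -0.2, -0.5]
width: 0.047
```

Run:
```python
from h import *
snap("wrist","w9");st();crop("w9",200,80,440,320,2.5,"w9c")
```

```text
t 9.37 p [ 0.4571 -0.2976  0.2002] r [ 3.1414 -0.0051 -0.0646] F [ 0.05  0.82 -0.38] M [-0.105  0.067  0.023] w 0.0466
```

View pics/w9.png

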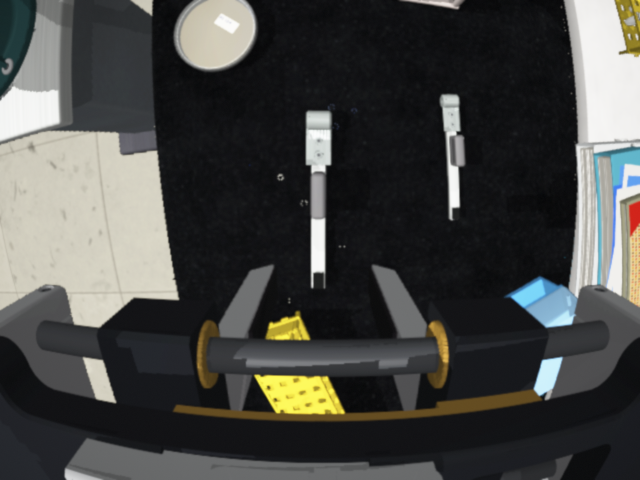

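View pics/w9c.png

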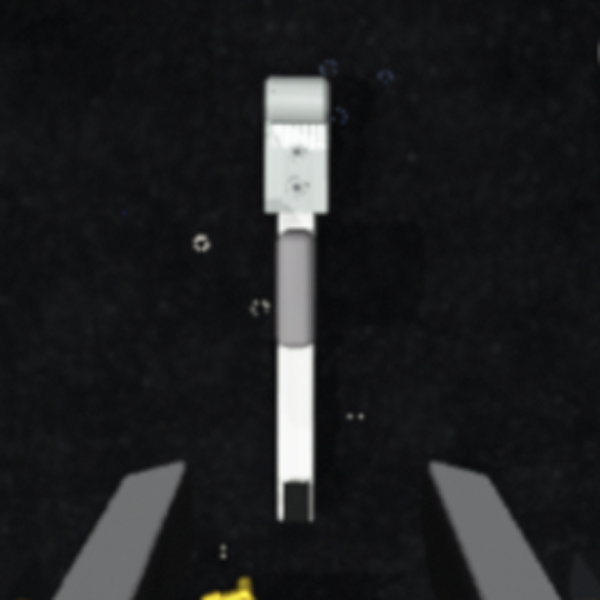

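Run:
```python
from h import *
c=Cam("w9");q=lambda x,y:np.array([200+x/2.5,80+y/2.5])
print(c.W[:3,3])
print("grip",[c.at(q(*p),.041)[:2].round(4).tolist() for p in [(277,240),(314,240),(278,340),(314,340),(296,232),(296,347)]])
print("kn",[c.at(q(*p),.012)[:2].round(4).tolist() for p in [(265,100),(329,100),(297,78)]])
print("end",[c.at(q(*p),.01)[:2].round(4).tolist() for p in [(277,520),(314,520)]])
```

```text
[ 0.4603485  -0.23072393  0.37996642]
grip [[0.4499, -0.2544], [0.4634, -0.2553], [0.4477, -0.2915], [0.461, -0.2924], [0.457, -0.252], [0.4542, -0.2946]]
kn [[0.4481, -0.2007], [0.4731, -0.2024], [0.4612, -0.1928]]
end [[0.4404, -0.3745], [0.4562, -0.3756]]
```

Run:
```python
from h import *
st();go([.4556,-.2733,.05],-.07)
```

```text
t 9.37 p [ 0.4571 -0.2976  0.2002] r [ 3.1414 -0.0051 -0.0646] F [ 0.05  0.82 -0.38] M [-0.105  0.067  0.023] w 0.0466
shift [-0.0155 -0.0967  0.6007] turn [ 0.0001 -0.0016  0.0017] rows>= 3.648799359677465 0.059264675013277715
```

>>> servo_tool(targets="0.5 -0.013 -0.097 0.1 0 -0.0016 0.0017;0.5 -0.013 -0.097 0.25 0 -0.0016 0.0017;0.5 -0.013 -0.097 0.4 0 -0.0016 0.0017;0.5 -0.013 -0.097 0.55 0 -0.0016 0.0017;0.5 -0.013 -0.097 0.6 0 -0.0016 0.0017;0.5 -0.013 -0.097 0.6 0 -0.0016 0.0017;0.5 -0.013 -0.097 0.6 0 -0.0016 0.0017;0.5 -0.013 -0.097 0.6 0 -0.0016 0.0017")

```text
time: 10.03
tool_pos: [0.4575, -0.2748, 0.0515]
ee_rot: [3.14, -0.002, -0.07]
wrist_force: [-0.3, -0.1, 0.0]
width: 0.0468
```

Run:
```python
from h import *
snap("wrist","w10");st();crop("w10",200,40,440,320,2.14,"w10c");go([.4556,-.2733,.009],-.07)
```

```text
t 10.08 p [ 0.4577 -0.2752  0.0519] r [ 3.1391e+00 -2.9000e-03 -7.0700e-02] F [-0.28 -0.59  0.66] M [-0.08   0.108  0.022] w 0.0469
shift [-0.0094 -0.0075  0.1717] turn [ 0.0008 -0.0009 -0.0002] rows>= 1.0320834956313427 0.031179254276166815
```

View pics/w10c.png

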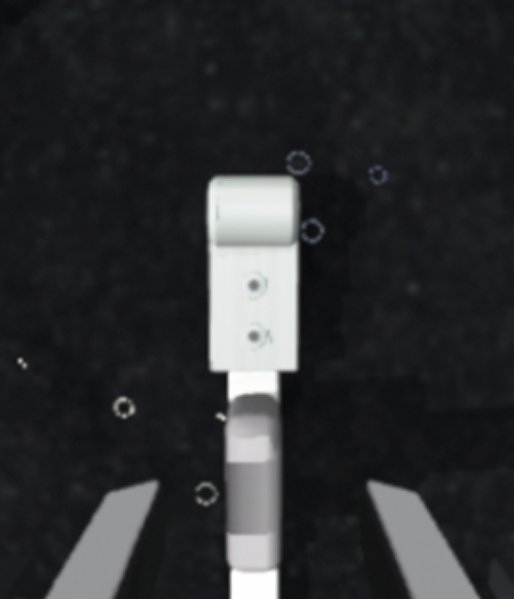

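>>> servo_tool(targets="0.5 -0.009 -0.006 0.06 0.0008 -0.0009 0;0.5 -0.009 -0.006 0.12 0.0008 -0.0009 0;0.5 -0.009 -0.006 0.168 0.0008 -0.0009 0;0.5 -0.009 -0.006 0.168 0.0008 -0.0009 0;0.5 -0.009 -0.006 0.168 0.0008 -0.0009 0;0.5 -0.009 -0.006 0.168 0.0008 -0.0009 0")

```text
time: 10.58
tool_pos: [0.4546, -0.2735, 0.0085]
ee_rot: [-3.14, 0.002, -0.071]
wrist_force: [0.4, -0.4, -0.3]
width: 0.047
```

Run:
```python
from h import *
st();go([.4556,-.2733,.009],-.07)
```

```text
t 10.58 p [ 0.4546 -0.2735  0.0085] r [-3.1401e+00  2.2000e-03 -7.1500e-02] F [ 0.37 -0.44 -0.35] M [-0.1    0.064 -0.04 ] w 0.047
shift [ 0.0038 -0.0009 -0.002 ] turn [-0.0005  0.0007 -0.0005] rows>= 0.026317875501070627 0.024426334154680564
```

Close.

>>> servo_tool(targets="0 0.003 0 0 0 0 0;0 0.003 0 0 0 0 0;0 0.003 0 0 0 0 0;0 0.003 0 0 0 0 0;0 0.003 0 0 0 0 0;0 0.003 0 0 0 0 0;0 0.003 0 0 0 0 0;0 0.003 0 0 0 0 0")

```text
time: 11.25
tool_pos: [0.4548, -0.273, 0.0074]
ee_rot: [-3.139, 0.004, -0.071]
wrist_force: [1.0, -1.3, 0.7]
width: 0.0138
```

Run:
```python
from h import *
snap("wrist","w11");st();crop("w11",200,40,440,320,2.14,"w11c")
```

```text
t 11.3 p [ 0.4548 -0.273   0.0074] r [-3.1391  0.0035 -0.0715] F [ 0.34 -0.08  0.69] M [-0.09   0.026  0.013] w 0.0137
```

View pics/w11c.png

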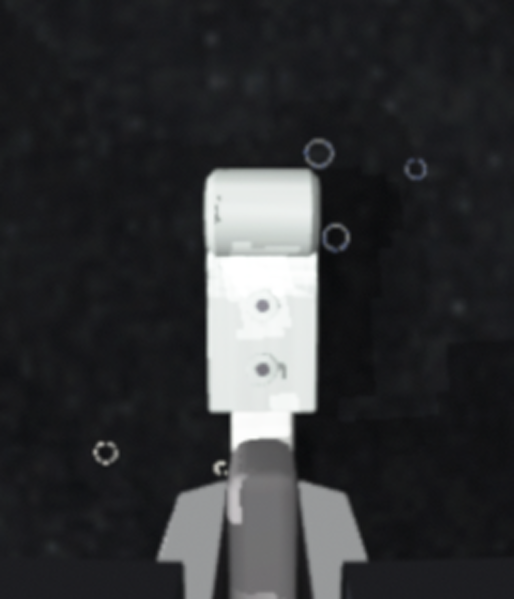

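Run:
```python
from h import *
c=Cam("w11");q=lambda x,y:np.array([200+x/2.14,40+y/2.14]);M=tool()
print(c.W[:3,3])
for p,z in [((262.5,212),.01),((205,212),.014),((320,212),.014),((262,168),.014),((262,255),.014)]:
    P=c.at(q(*p),z);print(P.round(4),(M[:3,:3].T@(P-M[:3,3])).round(4))
# expected
print([c.proj(M[:3,3]+M[:3,:3]@np.array(v)) for v in ([0,-.072,-.0026],)])
go([.4556,-.2733,.2],-.07)
```

```text
[ 0.46016228 -0.20664219  0.18735552]
[ 0.46   -0.2012  0.01  ] [ 0.0001 -0.0719 -0.0024]
[ 0.4476 -0.2004  0.014 ] [-0.0123 -0.0719 -0.0064]
[ 0.4724 -0.2022  0.014 ] [ 0.0125 -0.0719 -0.0064]
[ 0.4606 -0.1918  0.014 ] [-0.     -0.0815 -0.0064]
[ 0.4593 -0.2107  0.014 ] [-0.     -0.0625 -0.0064]
[array([322.49076108, 138.93686339])]
shift [ 5.000e-04 -9.000e-04 -7.703e-01] turn [-0.0008  0.0011 -0.0005] rows>= 4.618177567743542 0.036730833852499103
```

>>> servo_tool(targets="0 0 0 -0.03 0 0 0;0 0 0 -0.08 0 0 0;0 0 0 -0.16 0 0 0;0 0 0 -0.28 0 0 0;0 0 0 -0.4 0 0 0;0 0 0 -0.52 0 0 0;0 0 0 -0.62 0 0 0;0 0 0 -0.7 0 0 0;0 0 0 -0.7 0 0 0;0 0 0 -0.7 0 0 0")

```text
time: 12.13
tool_pos: [0.4554, -0.2736, 0.1828]
ee_rot: [-3.14, 0.003, -0.071]
wrist_force: [0.4, 0.1, -3.8]
width: 0.0138
```

Run:
```python
from h import *
snap("wrist","w12");st();crop("w12",200,40,440,320,2.14,"w12c");go([.5726,.0197,.18],-.11)
```

```text
t 12.18 p [ 0.4547 -0.273   0.1809] r [-3.1378  0.0058 -0.0715] F [-0.4   0.29 -3.8 ] M [-0.031  0.067 -0.009] w 0.014
shift [ 0.387  -1.2015  0.0059] turn [-0.0012  0.0019  0.0123] rows>= 7.568017608265156 0.31339584297813866
```

View pics/w12c.png

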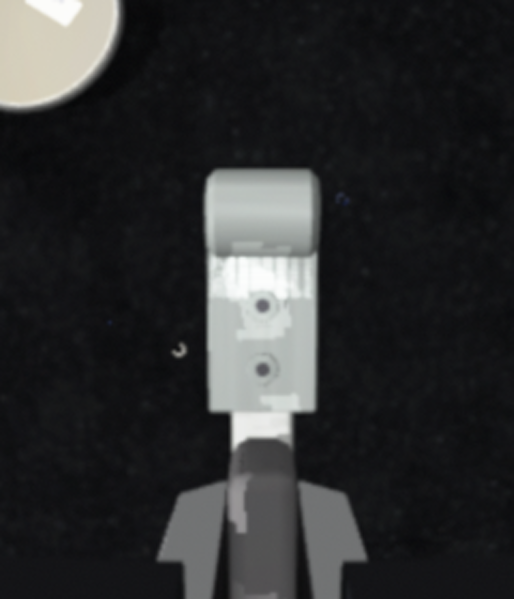

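>>> servo_tool(targets="0 0.02 -0.05 0 -0.0012 0.0019 0;0 0.05 -0.15 0 -0.0012 0.0019 0.005;0 0.09 -0.28 0 -0.0012 0.0019 0.012;0 0.13 -0.41 0 -0.0012 0.0019 0.012;0 0.17 -0.54 0 -0.0012 0.0019 0.012;0 0.215 -0.67 0 -0.0012 0.0019 0.012;0 0.255 -0.79 0 -0.0012 0.0019 0.012;0 0.28 -0.88 0 -0.0012 0.0019 0.012;0 0.3 -0.93 0 -0.0012 0.0019 0.012;0 0.3 -0.95 0 -0.0012 0.0019 0.012;0 0.3 -0.95 0 -0.0012 0.0019 0.012")

```text
time: 13.1
tool_pos: [0.5462, -0.0413, 0.1807]
ee_rot: [3.14, 0.002, -0.108]
wrist_force: [-0.2, -0.7, -2.7]
width: 0.0138
```

Run:
```python
from h import *
snap("wrist","w13");st();go([.5726,.0197,.18],-.11)
```

```text
t 13.15 p [ 0.5462 -0.0424  0.1812] r [ 3.1396e+00  9.0000e-04 -1.0900e-01] F [ 0.27 -0.04 -2.37] M [-0.061  0.001 -0.011] w 0.0136
shift [ 0.0779 -0.2583  0.0042] turn [0.0006 0.0003 0.0003] rows>= 1.6173321169000894 0.01868201952423607
```

View pics/w13.png

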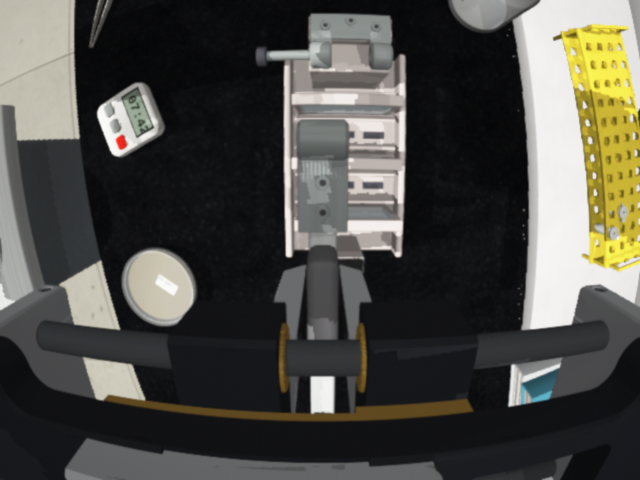

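Run:
```python
from h import *
go([.5702,-.002,.14],-.11);crop("w13",245,5,405,85,5,"w13c")
```

```text
shift [ 0.0779 -0.1712  0.1644] turn [0.0006 0.0003 0.0003] rows>= 1.4977317529372705 0.01868201952423607
```

View pics/w13c.png

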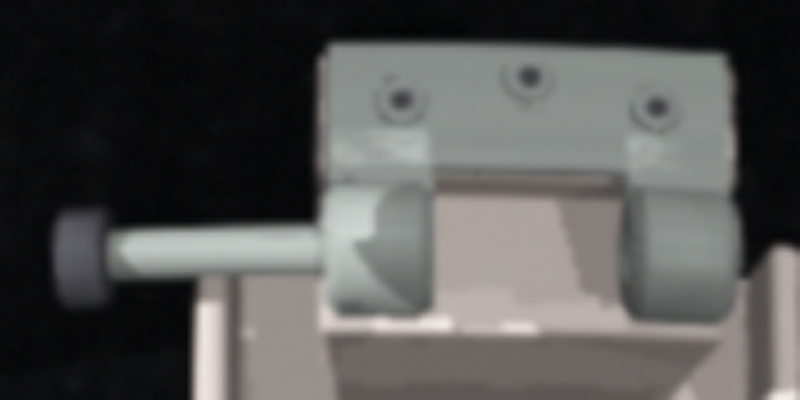

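>>> servo_tool(targets="0 0.03 -0.06 0 0.0006 0.0003 0;0 0.06 -0.12 0 0.0006 0.0003 0;0 0.078 -0.168 0.04 0.0006 0.0003 0;0 0.078 -0.168 0.1 0.0006 0.0003 0;0 0.078 -0.168 0.16 0.0006 0.0003 0;0 0.078 -0.168 0.16 0.0006 0.0003 0;0 0.078 -0.168 0.16 0.0006 0.0003 0")

```text
time: 13.73
tool_pos: [0.5698, -0.0031, 0.1407]
ee_rot: [-3.141, 0.001, -0.11]
wrist_force: [0.3, -0.4, -1.7]
width: 0.0139
```

Run:
```python
from h import *
snap("wrist","w14");st();crop("w14",210,20,450,260,2.5,"w14c")
```

```text
t 13.78 p [ 0.5707 -0.0031  0.1422] r [-3.1411e+00 -1.7000e-03 -1.1030e-01] F [ 0.23 -0.01 -1.91] M [-0.055  0.073 -0.026] w 0.0137
```

View pics/w14c.png

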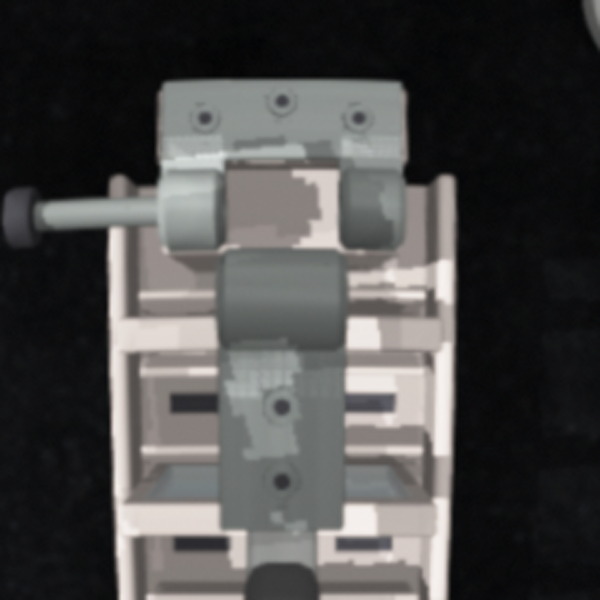

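```bash
cat >> h.py <<'E'
def rel(P,o=np.array([.572,.0137]),y=-.11):
    d=P[:2]-o;cs,sn=np.cos(y),np.sin(y);return np.round([(d[0]*cs+d[1]*sn)*1e3,(-d[0]*sn+d[1]*cs)*1e3],2)
def inhinge(kt=(0.0001,-.0719,-.0024)):
    M=tool();P=M[:3,:3]@np.array(kt)+M[:3,3];print("knuckle rack-rel",rel(P),"z",P[2].round(4))
E
python3 - <<'E'
from h import *
c=Cam("w14");q=lambda x,y:np.array([210+x/2.5,20+y/2.5])
for n,p,z in [("pin",(60,215.5),.098),("pin",(100,214),.098),("pin",(150,212),.098),("Lin",(226,205),.106),("Rin",(341,205),.106),("Lout",(160,208),.106),("Rout",(406,205),.106)]:
    print(n,rel(c.at(q(*p),z)))
c=Cam("w13");q=lambda x,y:np.array([245+x/5,5+y/5])
for n,p,z in [("pin",(130,253),.098),("pin",(220,250),.098),("pin",(300,248),.098),("Lin",(433,250),.102),("Rin",(622,250),.102),("Lout",(322,250),.102),("Rout",(740,250),.102)]:
    print(n,rel(c.at(q(*p),z)))
inhinge()
E
```

```text
pin [-53.6   77.52]
pin [-43.7   77.39]
pin [-31.55  77.39]
Lin [-12.93  77.62]
Rin [13.28 77.62]
Lout [-28.1   77.27]
Rout [28.23 77.97]
pin [-56.31  77.79]
pin [-43.54  77.78]
pin [-32.27  77.84]
Lin [-13.71  76.47]
Rin [12.53 77.18]
Lout [-29.03  76.47]
Rout [29.22 78.09]
knuckle rack-rel [ 0.62 55.06] z 0.1446
```

>>> servo_tool(targets="0 -0.002 -0.03 0 0 0.0005 0;0 -0.002 -0.06 0 0 0.0005 0;0 -0.002 -0.06 0.03 0 0.0005 0;0 -0.002 -0.06 0.07 0 0.0005 0;0 -0.002 -0.06 0.11 0 0.0005 0;0 -0.002 -0.06 0.13 0 0.0005 0;0 -0.002 -0.06 0.13 0 0.0005 0;0 -0.002 -0.06 0.13 0 0.0005 0;0 -0.002 -0.06 0.13 0 0.0005 0;0 -0.002 -0.06 0.13 0 0.0005 0;0 -0.002 -0.06 0.13 0 0.0005 0;0 -0.002 -0.06 0.13 0 0.0005 0")

```text
time: 14.78
tool_pos: [0.5726, 0.0126, 0.1106]
ee_rot: [-3.141, -0.005, -0.109]
wrist_force: [-1.1, 0.2, -2.6]
width: 0.014
```

Run:
```python
from h import *
inhinge();snap("wrist","w15");inhinge();st();crop("w15",210,20,450,260,2.5,"w15c")
```

```text
knuckle rack-rel [ 0.74 70.87] z 0.1131
knuckle rack-rel [ 0.68 70.87] z 0.113
t 14.83 p [0.5725 0.0126 0.1105] r [-3.1408 -0.0052 -0.1092] F [-0.78  0.45 -2.08] M [-0.084  0.036  0.015] w 0.0141
```

View pics/w15c.png

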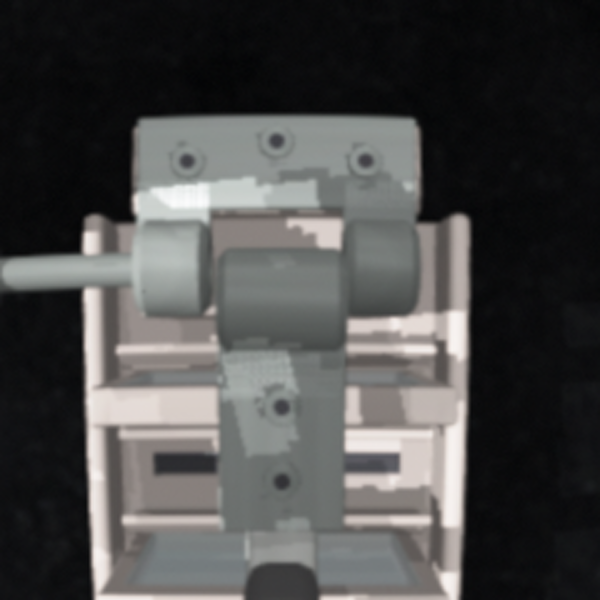

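Run:
```python
from h import *
c=Cam("w15");q=lambda x,y:np.array([210+x/2.5,20+y/2.5])
for n,p,z in [("pin",(60,272),.098),("pin",(100,271),.098),("Lin",(211,270),.106),("Rin",(344,265),.106),("Lout",(134,270),.106),("Rout",(419,265),.106),("KL",(218,300),.115),("KR",(347,300),.115)]:
    print(n,rel(c.at(q(*p),z)))
```

```text
pin [-45.29  77.64]
pin [-36.74  77.51]
Lin [-13.08  76.66]
Rin [13.04 77.67]
Lout [-28.37  77.  ]
Rout [27.93 78.  ]
KL [-11.16  70.43]
KR [12.97 70.46]
```

Run:
```python
from h import *
M=tool();go(M[:3,3],-.11)
```

```text
shift [0. 0. 0.] turn [-0.0003 -0.0017  0.0002] rows>= 0.0 0.04284795520599799
```

>>> servo_tool(targets="0 -0.002 0 0 0 -0.001 0;0 -0.0036 0 0 0 -0.0017 0;0 -0.0036 0 0 0 -0.0017 0;0 -0.0036 0 0.01 0 -0.0017 0;0 -0.0036 -0.006 0.02 0 -0.0017 0;0 -0.0036 -0.012 0.03 0 -0.0017 0;0 -0.0036 -0.02 0.04 0 -0.0017 0;0 -0.0036 -0.02 0.04 0 -0.0017 0;0 -0.0036 -0.02 0.04 0 -0.0017 0;0 -0.0036 -0.02 0.04 0 -0.0017 0;0 -0.0036 -0.02 0.04 0 -0.0017 0;0 -0.0036 -0.02 0.04 0 -0.0017 0")

```text
time: 15.83
tool_pos: [0.5721, 0.0177, 0.1003]
ee_rot: [-3.141, 0.001, -0.109]
wrist_force: [-0.2, 0.2, -3.6]
width: 0.0135
```

Run:
```python
from h import *
inhinge();snap("wrist","w16");inhinge();st();crop("w16",230,60,430,230,4,"w16c");M=tool();go(M[:3,3],-.11)
```

```text
knuckle rack-rel [-0.29 75.87] z 0.1027
knuckle rack-rel [-0.3  75.87] z 0.1027
t 15.88 p [0.5721 0.0177 0.1003] r [-3.1408e+00  6.0000e-04 -1.0920e-01] F [-0.78  0.39 -3.36] M [-0.049  0.041 -0.017] w 0.014
shift [0. 0. 0.] turn [-0.0003  0.0002  0.0003] rows>= 0.0 0.010123234451032569
```

View pics/w16c.png

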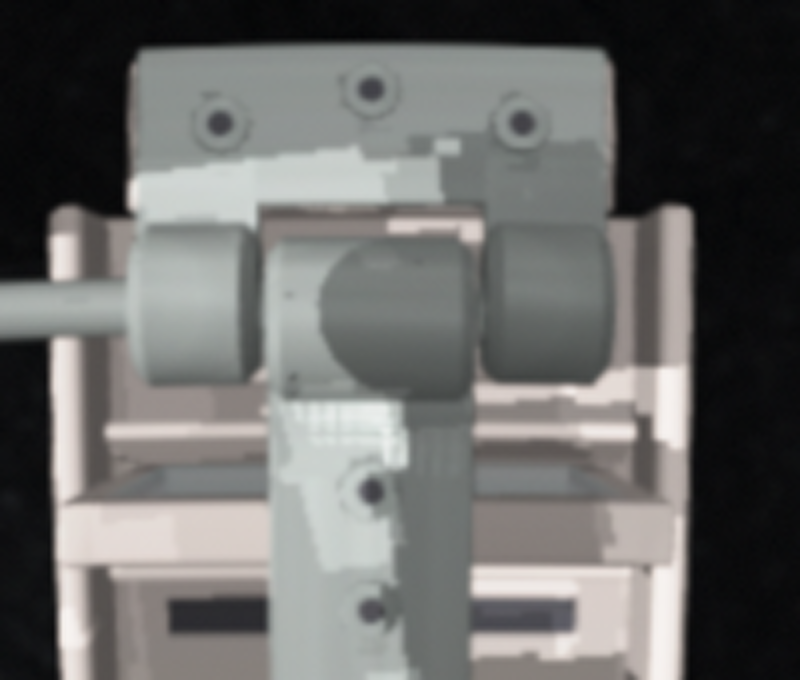

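>>> servo_tool(targets="0 0 0 0.005 0 0 0;0 0 -0.003 0.01 0 0 0;0 0 -0.006 0.015 0 0 0;0 0 -0.0065 0.018 0 0 0;0 0 -0.0065 0.018 0 0 0;0 0 -0.0065 0.018 0 0 0;0 0 -0.0065 0.018 0 0 0;0 0 -0.0065 0.018 0 0 0;0 0 -0.0065 0.018 0 0 0;0 0 -0.0065 0.018 0 0 0")

```text
time: 16.72
tool_pos: [0.5722, 0.0193, 0.0957]
ee_rot: [-3.141, 0.001, -0.109]
wrist_force: [-0.3, -0.6, -3.6]
width: 0.0139
```

Run:
```python
from h import *
inhinge();snap("wrist","w17");inhinge();st();crop("w17",230,60,430,230,4,"w17c");M=tool();go(M[:3,3],-.11)
snap("scene","s17");crop("s17",290,180,400,290,5,"s17c")
```

```text
knuckle rack-rel [-0.37 77.53] z 0.0981
knuckle rack-rel [-0.41 77.51] z 0.098
t 16.77 p [0.5722 0.0193 0.0956] r [-3.1408e+00  9.0000e-04 -1.0920e-01] F [-0.23  0.32 -2.99] M [-0.066  0.085 -0.023] w 0.0136
shift [0. 0. 0.] turn [-0.0002  0.0003  0.0003] rows>= 0.0 0.011625524373822683
```

View pics/w17c.png

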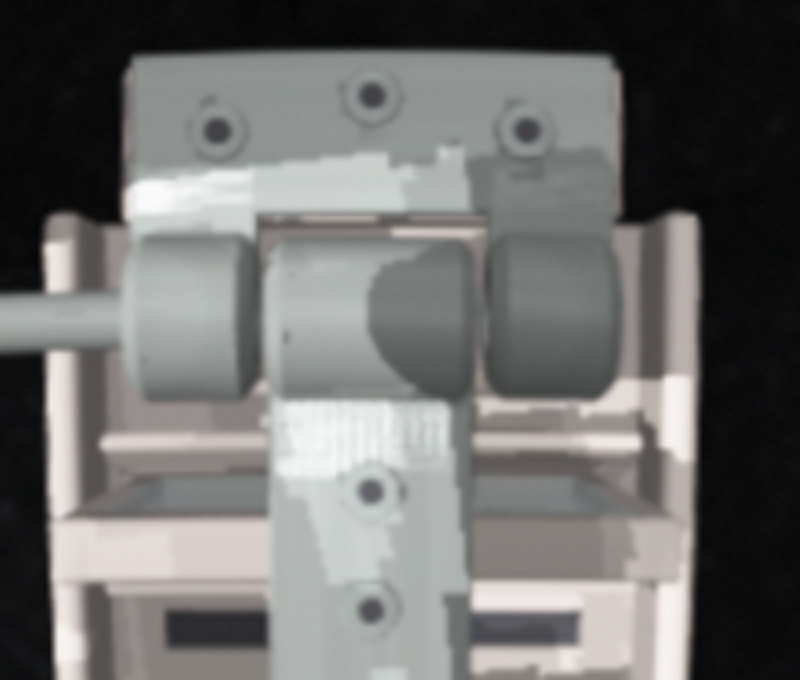

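View pics/s17c.png

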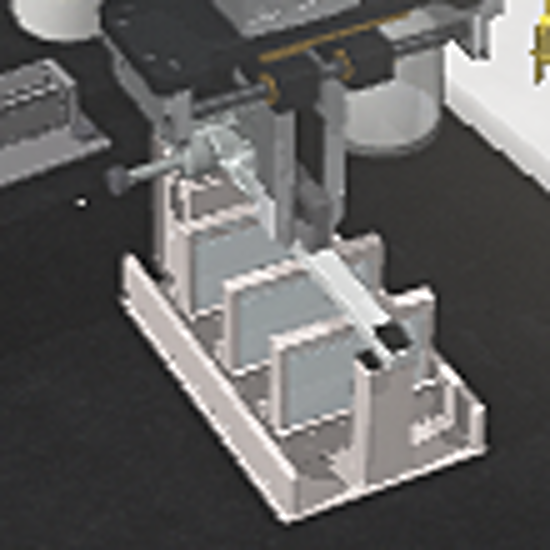

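>>> servo_tool(targets="0 0.001 0 0 0 0 0;0 0.001 0 0 0 0 0;0 0.001 0 0 0 0 0;0 0.001 0 0 0 0 0")

```text
time: 17.15
tool_pos: [0.5724, 0.0194, 0.0956]
ee_rot: [-3.141, 0.001, -0.109]
wrist_force: [-0.0, -0.3, -3.3]
width: 0.0137
```

Run:
```python
from h import *
inhinge();st();print(robot.close_job())
```

```text
knuckle rack-rel [-0.2  77.56] z 0.098
t 17.15 p [0.5724 0.0194 0.0956] r [-3.1408e+00  1.0000e-03 -1.0910e-01] F [-0.05 -0.3  -3.25] M [-0.049  0.065 -0.053] w 0.0137
the job is handed in; nothing more can be done
None
```

The cassette stands in the middle slot and is let go. The arm is still holding the larger keeper bar with its knuckle between the two fixed knuckles, ready for your pin. I handed the job in at 17.2 s; it gives no verdict, so what follows is my own last checks.

- **Cassette:** in the wrist picture taken after release, its centre is within 1 mm of the slot centre. Its height comes only from the release height: the gripper let go with the cassette's underside at about the 8 mm slot floor.
- **Keeper alignment:** the hole works out at about 0.2 mm from mid-gap and less than 0.5 mm from the hinge axis, with its centre 98 mm up. The tool is level to about 0.001 rad and in line with the hinge to about 0.001 rad. The last wrist picture shows the loose and fixed barrels in line, with air on both sides of the knuckle.
- **Contact:** the vertical wrist force was about −3.3 N, within the −1.7 to −3.8 N range seen carrying the bar in free air. So there is no sign that the bar presses on the rack or the cassettes. Grip force was not measured; the fingers stopped on the grip at 13.7 mm and the bar did not slip in the pictures.
- **Disagreement:** before the last 0.25 mm nudge, the picture put the knuckle about 0.4 mm off mid-gap, close to the pose reading. Pose readings moved by 1–2 mm while the arm was still settling, so I used settled ones.
- **Other items:** the other two cassettes look undisturbed in the last pictures. I did not touch or re-measure the timer and the petri dish.

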